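Scan a microscope slide case and file it in its own bay

ROBOT

A 6-joint arm with a two-finger parallel gripper is mounted at the origin on the work surface. World frame = base frame: x ahead of the robot, y to its left, z up, the work surface at z = 0. Lengths are in m, angles in rad, forces in N, time in s.
With the tool pointing down it reaches from about 0.35 to 0.875 m from the base axis. Payload 15.5 kg.
Tool frame: the origin (TCP) lies midway between the tips of the shut fingers; the grasp point (between the pads) lies 19 mm behind it; z points along the fingers, y is the line along which they close (so a half turn about z gives the same grasp; the last joint's range is limited). The gripper opens to 85 mm and grips with 20 to 120 N. Pads are 22 mm wide; open, the fingers measure 114 mm over their backs; the gripper's body (76 mm by 85 mm) begins 54 mm behind the grasp point. The pads swing forward as they close: fully open they stand 13 mm farther back than shut.
Start: joints at [1.044, 0.494, 1.345, -0, 1.302, -0.096], TCP at [0.261, 0.568, 0.231] pointing down, gripper open.
Joint ranges: [-2.91, 2.91], [-0.82, 2.16], [0.22, 2.67], [-1.22, 4.37], [0.12, 2.79], [-3.08, 3.08]. Speed limits (rad/s): [1.89, 1.89, 2.57, 3.01, 3.01, 3.01].

INTERFACE

Orientations are given as [roll, pitch, yaw] about the fixed x, y, z axes, in that order (R = Rz(yaw) Ry(pitch) Rx(roll)).
In Python, from station import arm gives the robot as it stands.
- The arm moves only by the tool apply_moves, never from a script. Its argument "deltas" is one flat list of numbers, 6 for each row, row after row: the shift along the tool's x, y, z each as a share of 0.04 m, from -1 to 1, then the turn, a rotation vector about the tool's x, y, z each as a share of 4 degrees, from -1 to 1. In form: [x, y, z, rx, ry, rz, x, y, z, rx, ry, rz, ...]. A call has 1 to 12 rows; each row shifts and turns the commanded pose from where the row before left it, along the tool's axes as they then stand; what a row does not reach is not made up. A row lasts 1/8 s, in which the tool goes at most 62.5 mm and 10.7 degrees, less where a joint would pass 70% of its speed; a pose out of reach is approached as far as the arm can. A call with a number of a shift or a turn outside -1 to 1 is refused whole. A call with a gripper value outside its range is refused whole. "grip" is the opening, from 0 (shut) to 1 (fully open), set as the call begins (left out, the last holds). The fingers move at their own pace and stop on an object; the grip force is fixed at half the most. Time passes only in rows, so rows that do not move let the fingers close. It gives the time, the measured TCP pose, the force, the opening and the grip force at its end, in the units of the state.
- arm.state(): the state, without advancing time (a new reading comes with each control period).
- arm.read_camera(name): name is "side" or "top"; returns the picture (384x512x3 uint8, red, green, blue); there is no depth.
- arm.camera_params(name): a dict with "K" (3x3 intrinsics, pixels), "pose" (4x4, takes a point from camera to world coordinates). Camera axes: x right, y down, z forward; pixel columns grow to the right and rows downward; lengths in m; the calibration is good to about 2 mm. A picture is of the moment at which its call begins. camera_params takes no time and is no camera call.
- arm.sign_off(): hands the job in; it is judged then, once.
The state is a dict: "time": time; "q": joint angles; "joint_velocities": joint speeds; "joint_torque": joint torques, N m; "position": TCP position; "eef_rot": TCP orientation; "ft_force": force on the tool from outside, world axes, zero at the start; "torque": the same for the moment, N m; "grip_width": opening from 0.0 (shut) to 1.0 (fully open); "grasp_force": force on a finger pad.
Only numpy, scipy, OpenCV 4.12 (cv2) and the standard library are available. Lean on these libraries where they do the work, as an engineer would, in place of code of your own. Each camera call takes 0.05 s, during which the arm holds its last target. There are 200 camera calls.

TASK

Book in the yellow slide case: set it down upright inside the black pad with the white outline with its white barcode label facing the scanner's nose and let go, then squeeze the clamped scanner's orange trigger all the way in, keep it there for about half a second and let it spring back out while the case still stands there. Then file the case upright on the floor of the empty yellow bay of the rack and let go; set the case down rather than dropping it, and leave the blue case, the jar, the pen pot and the mouse where they are.

Things in the scene. Friction and masses are not known exactly. Their poses are not given: they have to be found in the camera images.
- case: Loose yellow slide case, a closed upright box 80 (x) x 30 (y) x 50 (z) mm, about 90 g, gripped across its 30 mm width. Origin at the centre of its underside, z up. The white barcode label is on its -y face and folds over onto the top along that edge. It starts on the bench with its x within 0.35 rad of world x.
- case_label (a point): Point at the middle of the label on the case's -y face, 20 mm above its underside.
- station: Fixed scan station, origin on the bench; offsets (mm) are in its frame, z up, within 0.1 rad of the world axes. A 6 mm plate (x -10 to 90, y -160 to 135) carries a white pistol scanner clamped on its side and, before its nose, a black pad. Barrel along y: x 7 to 73, y -155 to -15, top at z 87, nose at the +y end; its grip sticks out towards -x.
- pad (a point): Centre of the black pad's surface, at station (40, 105, 6): 96 (x) x 46 (y) mm with a white outline. Axes as the station; the scanner's nose is 120 mm away on its -y side, so a case standing straight with its label to the nose has its x and y axes along the pad's.
- nose (a point): Middle of the red window in the scanner's nose, at station (40, -15, 55); it looks along +y at the pad.
- grip_mid (a point): Point on the scanner grip's centre line beside the trigger's pressing place, at station (-40, -100, 55). The straight white grip spans x -100 to 10, y -115 to -85, z 40 to 70, free all round, 40 mm above the bench. To squeeze, fingers come from above: one behind the grip (-y side), one in front of the trigger (+y side).
- trigger (a joint): Orange sprung trigger on the grip's +y face: 0 = out (rest), 0.32 rad = fully squeezed (stop). A lever 55 long, 10 thick, z 45 to 65, on a vertical hinge at station (5, -80), free end to -x; it swings to -y when pressed. Grip plus trigger there: 56 mm across at rest, 40 mm squeezed (y -115 to -75). 2 N starts it, 6 N holds it fully in; it springs back when let go.
- trigger_face (a point): The pressing place on the outer (+y) face of the trigger, 45 mm from its hinge, at z 55; it moves with the trigger.
- rack: Fixed rack plate, 115 (x) x 206 (y) x 6 mm, origin at the centre of its underside. Three bays stand on it in a row along its y, 70 mm apart, in any order of colour.
- bay_yellow: Fixed yellow bay, home of the yellow case: open-topped tray on the rack plate, outside 98 (x) x 48 (y) x 18 mm, inside 90 x 40 mm, walls 4 mm thick, 14 mm high above its floor. Origin at the centre of its underside, axes as the rack. The case goes in lengthwise along the bay's x, either way round. Empty at the start.
- bay_yellow_floor (a point): Centre of the yellow bay's inner floor (4 mm above the bay's origin).
- bay_blue: Fixed blue bay, same size; holds the blue case.
- bay_green: Fixed green bay, same size; empty, to be left empty.
- blue_case: Blue slide case, same size and make as the yellow one, standing in the blue bay. Leave it. Origin at the centre of its underside.
- jar: Loose amber glass jar, 50 mm diameter, 70 mm high, on the bench nearer the robot. Leave it. Origin at the centre of its underside.
- pen_pot: Loose grey pot of 68 mm diameter, 75 mm high, with two pens up to about 125 mm high, on the bench nearer the robot. Leave it. Origin at the centre of its underside.
- mouse: Loose black computer mouse 100 x 58 x 24 mm on a green round mat beyond the work. Leave it. Origin at the centre of its underside.
Not all that is in view belongs to the job. What is shaped like the case but turquoise is not meant.

How it is judged:
By the outcome, as a careful person would: the job done as asked, in the order asked, and still so for the second after the job is handed in, with the robot touching nothing.
It also fails if it takes over 69 s, if anything falls off the work surface, if the arm or the gripper's body presses on something with over 40 N, if the wrist force passes 120 N, or if a joint passes its speed limit or range.

## Working session

There is one attempt and no reset: what is moved stays moved. The work goes in short steps, Python scripts to look and compute and a tool call to move; the robot and the scene stay as the last step left them, time stands still between calls to the robot, and variables do not carry over. Pictures are saved under pics/ and viewed, at most 10 in all, crops included, and the job is handed in when it is done.

Besides the shell and the picture viewer there is one more tool, called after "Emit:" by a JSON object that holds its "name" and its "arguments". apply_moves: Moves the arm, as the interface text tells. Its arguments: {"type":"object","properties":{"deltas":{"type":"array"},"grip":{"type":"number"}},"required":["deltas"]}

```bash
mkdir -p pics; ls
python3 - <<'E'
from station import arm
import cv2, numpy as np
np.set_printoptions(precision=4,suppress=True)
s=arm.state(); print(s)
for n in("side","top"):
    p=arm.camera_params(n); print(n,np.array(p["K"]),np.array(p["pose"]))
    im=arm.read_camera(n)[:,:,::-1]; cv2.imwrite(f"pics/{n}0.png",im)
    cv2.imwrite(f"pics/{n}0b.png",cv2.resize(im,(800,600),interpolation=cv2.INTER_CUBIC))
E
```

```text
pics
{'time': 0.0, 'q': array([ 1.0445,  0.4942,  1.3461, -0.    ,  1.3025, -0.0955]), 'joint_velocities': array([ 0.0001, -0.0002, -0.0003,  0.0005, -0.0007, -0.0011]), 'joint_torque': array([ -0.004 , -88.2152, -38.3841,  -0.0005,   0.0105,  -0.0001]), 'position': array([0.2608, 0.5676, 0.2307]), 'eef_rot': array([-3.1404, -0.0001,  2.7108]), 'ft_force': array([ 0.2911, -0.1536, -0.4   ]), 'torque': array([-0.0177, -0.0311,  0.0066]), 'grasp_force': 0.0, 'grip_width': 1.0009415262812942}
side [[415.7384   0.     259.0706]
 [  0.     415.7384 194.9247]
 [  0.       0.       1.    ]] [[ 0.704  -0.4912  0.513   0.0357]
 [-0.7099 -0.4665  0.5276 -0.5222]
 [-0.0199 -0.7356 -0.6771  0.7216]
 [ 0.      0.      0.      1.    ]]
top [[385.8822   0.     253.9768]
 [  0.     385.8822 189.724 ]
 [  0.       0.       1.    ]] [[-0.0037 -0.9967  0.0811  0.4583]
 [-1.      0.004   0.0031 -0.0211]
 [-0.0034 -0.0811 -0.9967  1.1154]
 [ 0.      0.      0.      1.    ]]
```

View pics/top0b.png

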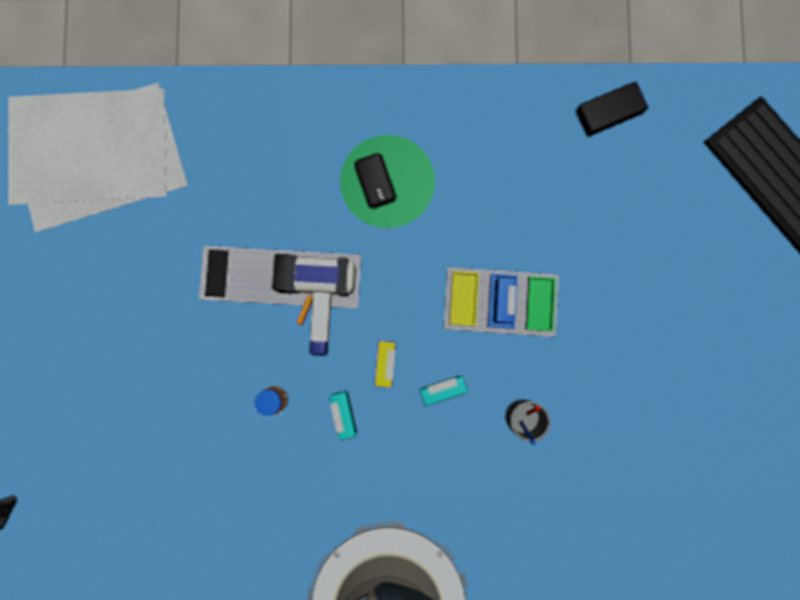

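View pics/side0b.png

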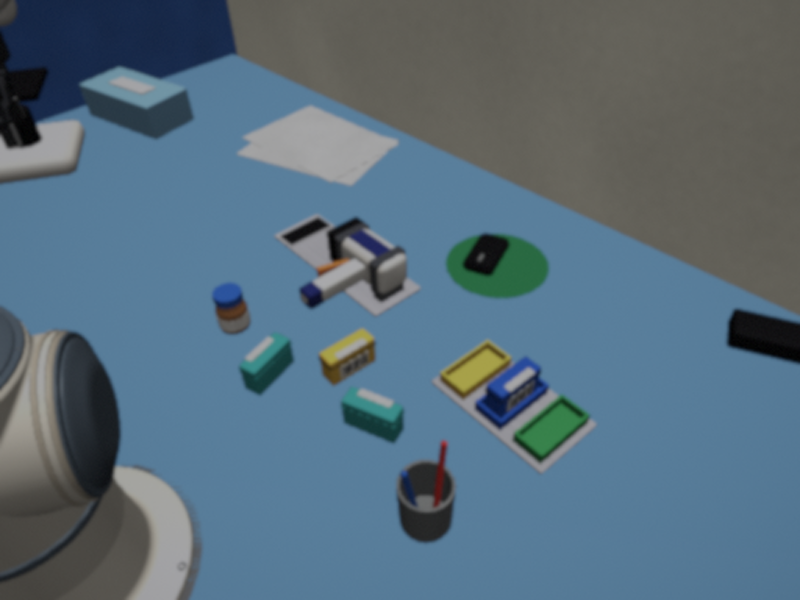

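The top view shows, in 800x600 pixels:
- the yellow case at (385,364), with turquoise lookalikes at (343,415) and (443,390)
- the pad at (216,273), with the scanner on the plate to its right
- the yellow bay at (463,298), the blue bay at (505,300) and the green bay at (540,303)

The case that fits is the yellow one at (385,364). I'll enlarge both views to confirm it and read the corners.

```bash
cat > h.py <<'E'
import cv2, numpy as np
def crop(src,x0,y0,x1,y1,s,out):
    im=cv2.imread(src)[y0:y1,x0:x1]
    o=cv2.resize(im,None,fx=s,fy=s,interpolation=cv2.INTER_CUBIC)
    o=cv2.convertScaleAbs(o,alpha=1.3)
    for x in range(-(-x0//10)*10,x1,10):
        X=int((x+.5-x0)*s); cv2.line(o,(X,0),(X,o.shape[0]),(255,255,255) if x%50==0 else (150,150,150),1) if x%50==0 else cv2.line(o,(X,0),(X,6),(255,255,255),1)
        cv2.putText(o,str(x),(X-9,16),0,.35,(255,255,255),1)
    for y in range(-(-y0//10)*10,y1,10):
        Y=int((y+.5-y0)*s); cv2.line(o,(0,Y),(6,Y),(255,255,255),1)
        cv2.putText(o,str(y),(8,Y+4),0,.35,(255,255,255),1)
    cv2.imwrite(out,o)
E
python3 - <<'E'
from h import *
crop("pics/top0.png",122,150,362,254,3.33,"pics/a.png")
crop("pics/side0.png",170,130,390,300,3.5,"pics/b.png")
E
```

```text
(no output)
```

View pics/a.png

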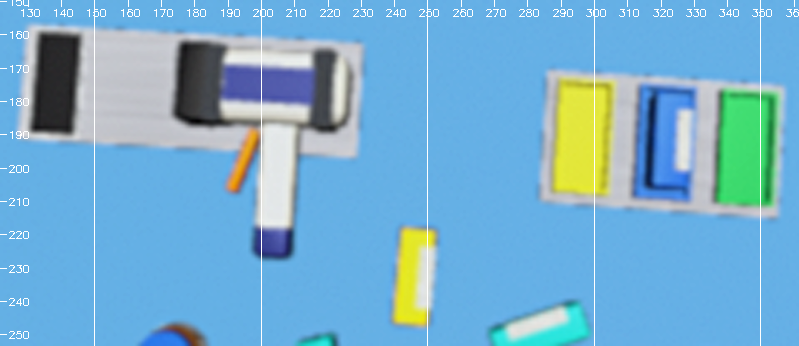

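View pics/b.png

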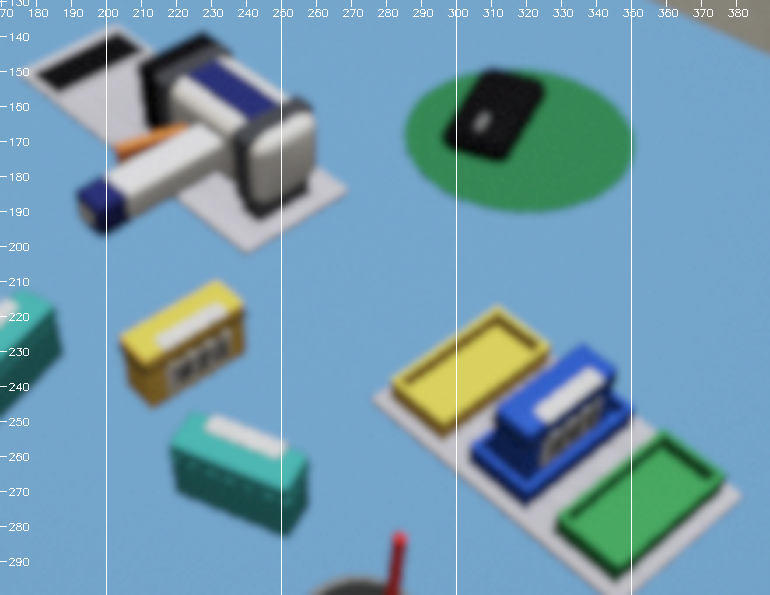

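The crops confirm the target. The yellow case at side crop (183,345) carries a white barcode label on the face towards the camera (-y), and the turquoise ones are not meant. Next I fit poses from the corners read in both views.

```bash
cat > fit.py <<'E'
from station import arm
import numpy as np
from scipy.optimize import least_squares
P={n:(np.array(arm.camera_params(n)["K"]),np.linalg.inv(np.array(arm.camera_params(n)["pose"]))) for n in("side","top")}
def proj(n,X):
    K,T=P[n]; c=(T[:3,:3]@np.atleast_2d(X).T).T+T[:3,3]; u=(K@c.T).T; return u[:,:2]/u[:,2:]
def fromcrop(n,p): # crop pixel -> image pixel
    p=np.array(p,float); return p/3.33+[122,150]-.5 if n=="top" else p/3.5+[170,130]-.5
def fit(name,obs,x0):
    def W(v,X): 
        c,s=np.cos(v[2]),np.sin(v[2]); X=np.array(X)*1e-3; return np.array([c*X[0]-s*X[1]+v[0],s*X[0]+c*X[1]+v[1],X[2]+v[3]])
    f=lambda v:np.concatenate([proj(n,W(v,X))[0]-fromcrop(n,p) for n,p,X in obs])
    r=least_squares(f,x0,loss="soft_l1"); print(name,"x y yaw z",r.x.round(4)); print("  res px",f(r.x).reshape(-1,2).round(1).tolist()); return r.x
E
cat > m.py <<'E'
from fit import *
t,s="top","side"
st=fit("station",[(t,(33,27),(90,135,6)),(t,(362,43),(90,-160,6)),(t,(357,157),(-10,-160,6)),(t,(20,137),(-10,135,6)),
(s,(248,252),(-10,-160,6)),(s,(348,188),(90,-160,6)),(s,(22,73),(-10,135,6)),(s,(118,26),(90,135,6)),
(t,(40,33),(88,128,6)),(t,(81,35),(88,82,6)),(t,(74,133),(-8,82,6)),(t,(30,131),(-8,128,6)),
(s,(36,75),(-8,128,6)),(s,(59,90),(-8,82,6)),(s,(142,48),(88,82,6)),(s,(120,32),(88,128,6))],[.5,.2,0,0])
cs=fit("case",[(t,(402,227),(40,15,50)),(t,(437,229),(40,-15,50)),(t,(430,326),(-40,-15,50)),(t,(394,323),(-40,15,50)),
(s,(122,340),(-40,15,50)),(s,(218,281),(40,15,50)),(s,(244,303),(40,-15,50)),(s,(150,362),(-40,-15,50)),(s,(153,406),(-40,-15,0)),(s,(128,383),(-40,15,0)),(s,(243,355),(40,-15,0))],[.36,0,0,0])
rk=fit("rack",[(t,(548,70),(57.5,103,6)),(t,(785,87),(57.5,-103,6)),(t,(777,217),(-57.5,-103,6)),(t,(541,199),(-57.5,103,6)),
(s,(373,399),(-57.5,103,6)),(s,(741,496),(57.5,-103,6))],[.45,-.2,0,0])
by=fit("bay",[(t,(555,78),(49,24,18)),(t,(613,80),(49,-24,18)),(t,(607,195),(-49,-24,18)),(t,(551,192),(-49,24,18)),
(s,(391,380),(-49,24,18)),(s,(498,306),(49,24,18)),(s,(550,347),(49,-24,18)),(s,(444,425),(-49,-24,18)),(s,(443,437),(-49,-24,0))],[.45,-.15,0,0])
c,q=np.cos(rk[2]),np.sin(rk[2]); print("bay from rack",rk[0]-70*q*1e-3,rk[1]+.07*c)
def stn(p): c,q=np.cos(st[2]),np.sin(st[2]);return st[:2]+np.array([c*p[0]-q*p[1],q*p[0]+c*p[1]])*1e-3
print("pad",stn((40,105)),"grip",stn((-40,-100)))
E
python3 m.py
```

```text
station x y yaw z [ 0.5494  0.2139 -0.0619 -0.0023]
  res px [[-1.4, -1.2], [0.9, -0.2], [0.2, -0.2], [-0.4, -0.1], [-0.3, -0.1], [0.4, 0.4], [-0.7, -0.1], [-0.2, -0.3], [-1.1, -2.2], [2.3, -1.9], [1.7, 1.5], [-0.9, 1.2], [-2.7, 0.0], [-0.3, 2.8], [3.0, 1.2], [0.1, -0.8]]
case x y yaw z [ 0.4279  0.0037 -0.0794 -0.0026]
  res px [[-0.2, -0.4], [0.1, -0.1], [0.0, -0.1], [-0.1, -0.0], [-1.0, -0.9], [-0.1, -0.9], [0.6, -0.3], [-1.1, 0.3], [0.2, 2.6], [-0.3, 1.7], [2.0, -0.2]]
rack x y yaw z [ 0.5407 -0.2101 -0.0783 -0.0044]
  res px [[0.3, -0.5], [-0.1, -0.4], [0.2, 0.2], [-0.3, 0.2], [-0.5, 0.0], [0.2, 0.2]]
bay x y yaw z [ 0.5464 -0.1389 -0.0668  0.0022]
  res px [[0.9, -0.6], [0.3, -0.1], [0.3, -0.4], [0.2, -0.6], [-0.4, 0.2], [-0.7, 0.1], [-0.2, -0.5], [-0.2, -0.4], [-0.3, 1.5]]
bay from rack 0.5461444152604619 -0.14030973692430382
pad [0.59579803 0.31625282] grip [0.50327131 0.1165936 ]
```

```bash
cat > go.py <<'E'
import sys,numpy as np
from station import arm
from scipy.spatial.transform import Rotation as R
def d(x,y,z,yaw):
    s=arm.state(); r=R.from_euler("xyz",s["eef_rot"]); t=R.from_euler("xyz",[np.pi,0,yaw])
    dt=t.inv().apply(np.array([x,y,z])-s["position"])/.04
    rv=np.degrees((r.inv()*t).as_rotvec())/4
    print("shift shares (in target axes)",dt.round(2),"turn shares",rv.round(2),"t",round(s["time"],2))
if __name__=="__main__": d(*map(float,sys.argv[1:5]))
E
sed -i 's/r=least_squares(f,x0,loss="soft_l1")/zz=x0[3]; g=f; f=lambda v:np.append(g(v),300*(v[3]-zz)*10)[:None]; r=least_squares(f,x0,loss="soft_l1"); f=g/; s/print("  res.*tolist())/pass/' fit.py
sed -i 's/\[.45,-.15,0,0\]/[.45,-.15,0,.006]/' m.py; python3 m.py; python3 go.py .4285 .004 .2 3.0635
```

```text
station x y yaw z [ 0.5486  0.2128 -0.0622 -0.    ]
case x y yaw z [ 4.273e-01  2.800e-03 -8.060e-02 -1.000e-04]
rack x y yaw z [ 5.395e-01 -2.102e-01 -7.920e-02 -1.000e-04]
bay x y yaw z [ 0.5451 -0.1397 -0.065   0.0059]
bay from rack 0.5450062518935708 -0.14046320771873894
pad [0.59502889 0.31506487] grip [0.50244674 0.11543134]
shift shares (in target axes) [ -5.28 -13.72   0.77] turn shares [-0.02 -0.   -5.05] t 0.1
```

Emit:
{"name": "apply_moves", "arguments": {"deltas": [0,0,0,0,0,-0.84,0,0,0,0,0,-0.84,0,0,0,0,0,-0.84,0,0,0,0,0,-0.84,0,0,0,0,0,-0.84,0,0,0,0,0,-0.84,0,0,0,0,0,0], "grip": 1}}

```text
time: 0.98
position: [0.2609, 0.5677, 0.231]
eef_rot: [-3.141, -0.0, 3.062]
ft_force: [-0.2, -1.7, 0.5]
grip_width: 1.002
grasp_force: 0.0
```

Emit:
{"name": "apply_moves", "arguments": {"deltas": [-0.4,-1,0,0,0,0,-0.4,-1,0,0,0,0,-0.4,-1,0,0,0,0,-0.4,-1,0,0,0,0,-0.4,-1,0,0,0,0,-0.4,-1,0,0,0,0,-0.4,-1,0,0,0,0,-0.4,-1,0,0,0,0,-0.4,-1,0,0,0,0,-0.4,-1,0,0,0,0,-0.4,-1,0,0,0,0,-0.4,-1,0,0,0,0]}}

```text
time: 2.48
position: [0.4148, 0.0729, 0.2314]
eef_rot: [3.142, 0.0, 3.061]
ft_force: [0.7, 1.1, -0.2]
grip_width: 0.998
grasp_force: 0.0
```

```bash
python3 go.py .4275 .003 .12 3.0615
```

```text
shift shares (in target axes) [-0.46 -1.72  2.78] turn shares [ 0.    0.   -0.01] t 2.48
```

Emit:
{"name": "apply_moves", "arguments": {"deltas": [-0.2,-0.8,0.4,0,0,0,-0.26,-0.92,0.8,0,0,0,0,0,0.8,0,0,0,0,0,0.78,0,0,0,0,0,0,0,0,0]}}

```text
time: 3.1
position: [0.4262, 0.0043, 0.1188]
eef_rot: [3.141, -0.004, 3.061]
ft_force: [-0.5, 0.4, -0.3]
grip_width: 1.001
grasp_force: 0.0
```

```bash
python3 go.py .4275 .003 .017 3.0615
python3 - <<'E'
from h import *
from fit import *
for n in("top","side"): cv2.imwrite(f"pics/{n}1.png",arm.read_camera(n)[:,:,::-1])
a=cv2.imread("pics/top1.png")[165:275,190:320]; b=cv2.imread("pics/side1.png")[150:260,170:300]
cv2.imwrite("pics/c.png",cv2.resize(np.hstack([a,b]),None,fx=3,fy=3,interpolation=cv2.INTER_CUBIC))
E
```

```text
shift shares (in target axes) [-0.03 -0.03  2.55] turn shares [ 0.   -0.06 -0.01] t 3.1
```

View pics/c.png

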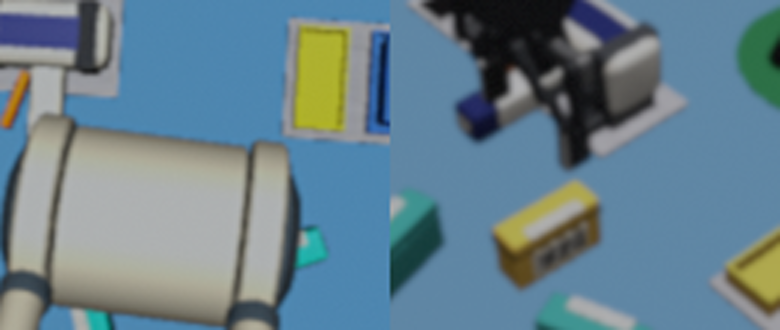

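The side half shows both fingers over the yellow case, which is standing as measured at (545,235). I descend and grip.

Emit:
{"name": "apply_moves", "arguments": {"deltas": [0,0,0.7,0,0,0,0,0,0.7,0,0,0,0,0,0.7,0,0,0,-0.02,-0.03,0.45,0,0,0,0,0,0,0,0,0]}}

```text
time: 3.82
position: [0.4286, 0.003, 0.0184]
eef_rot: [-3.142, -0.0, 3.063]
ft_force: [-0.6, -0.5, -0.5]
grip_width: 0.998
grasp_force: 0.0
```

Emit:
{"name": "apply_moves", "arguments": {"deltas": [0,0,0,0,0,0,0,0,0,0,0,0,0,0,0,0,0,0,0,0,0,0,0,0,0,0,0,0,0,0,0,0,0,0,0,0,0,0,0,0,0,0,0,0,0,0,0,0], "grip": 0}}

```text
time: 4.82
position: [0.4285, 0.0029, 0.0188]
eef_rot: [-3.142, 0.001, 3.062]
ft_force: [-1.0, -0.7, 17.4]
grip_width: 0.342
grasp_force: 58.3
```

Emit:
{"name": "apply_moves", "arguments": {"deltas": [0,0,-0.2,0,0,0,0,0,-0.4,0,0,0,0,0,-0.7,0,0,0,0,0,-0.8,0,0,0,0,0,-0.8,0,0,0,0,0,-0.8,0,0,0,0,0,-0.6,0,0,0,0,0,0,0,0,0]}}

```text
time: 5.82
position: [0.4288, 0.0029, 0.1916]
eef_rot: [-3.141, 0.003, 3.063]
ft_force: [-0.3, 0.5, -2.1]
grip_width: 0.336
grasp_force: 59.6
```

```bash
python3 go.py .595 .3152 .1 3.0794
python3 - <<'E'
from h import *
from fit import *
for n in("side",): cv2.imwrite(f"pics/{n}2.png",arm.read_camera(n)[:,:,::-1])
b=cv2.imread("pics/side2.png")[100:260,170:330]
cv2.imwrite("pics/d.png",cv2.resize(b,None,fx=3.5,fy=3.5,interpolation=cv2.INTER_CUBIC))
E
```

```text
shift shares (in target axes) [-3.66  8.05  2.29] turn shares [-0.    0.05 -0.24] t 5.83
```

View pics/d.png

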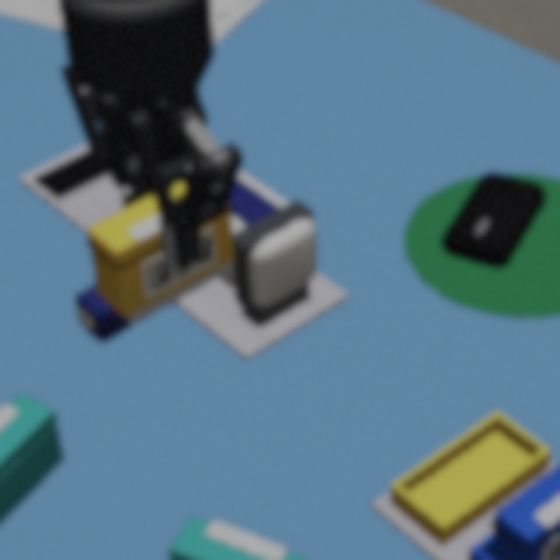

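The case hangs level in the gripper with its label to -y (crop (170,250)). Now to the pad.

Emit:
{"name": "apply_moves", "arguments": {"deltas": [0,0,0,0,0,-0.24,-0.2,0.5,0,0,0,0,-0.4,0.9,0,0,0,0,-0.4,0.9,0,0,0,0,-0.45,1,0,0,0,0,-0.45,1,0,0,0,0,-0.45,1,0,0,0,0,-0.45,1,0,0,0,0,-0.4,0.9,0.5,0,0,0,-0.3,0.6,0.8,0,0,0,-0.15,0.25,0.9,0,0,0,0,0,0,0,0,0]}}

```text
time: 7.38
position: [0.5918, 0.3149, 0.098]
eef_rot: [-3.139, -0.006, 3.081]
ft_force: [0.3, 0.3, -1.1]
grip_width: 0.343
grasp_force: 59.5
```

```bash
python3 go.py .596 .3152 .0253 3.0794
```

```text
shift shares (in target axes) [-0.1   0.01  1.82] turn shares [-0.04 -0.09  0.02] t 7.38
```

Emit:
{"name": "apply_moves", "arguments": {"deltas": [-0.04,0,0.5,0,0,0,0,0,0.5,0,0,0,0,0,0.4,0,0,0,0,0,0.15,0,0,0,0,0,0.1,0,0,0,0,0,0,0,0,0,0,0,0,0,0,0]}}

```text
time: 8.25
position: [0.5958, 0.3153, 0.0366]
eef_rot: [3.141, 0.001, 3.079]
ft_force: [0.8, -0.2, -1.0]
grip_width: 0.339
grasp_force: 59.5
```

```bash
python3 go.py .596 .3152 .0253 3.0794;  python3 - <<'E'
from h import *
from fit import *
for n in("top","side"): cv2.imwrite(f"pics/{n}3.png",arm.read_camera(n)[:,:,::-1])
b=cv2.imread("pics/side3.png")[100:220,150:270];a=cv2.imread("pics/top3.png")[120:240,100:220]
cv2.imwrite("pics/e.png",cv2.resize(np.hstack([a,b]),None,fx=3.3,fy=3.3,interpolation=cv2.INTER_CUBIC))
E
```

```text
shift shares (in target axes) [-0.01 -0.    0.28] turn shares [0.01 0.01 0.  ] t 8.25
```

View pics/e.png

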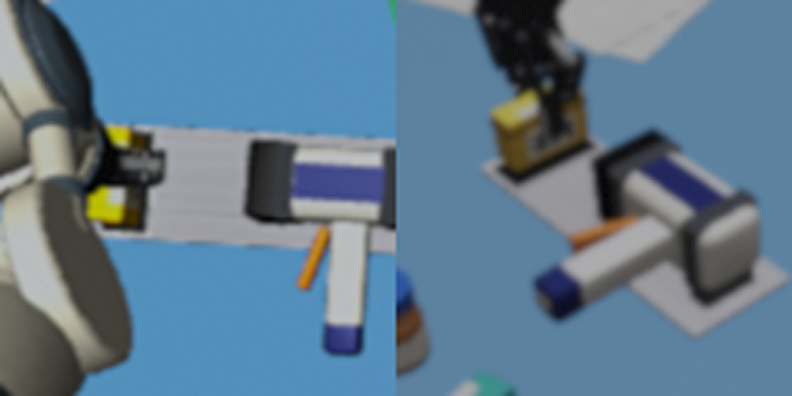

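The case sits over the pad at top (125,180) and side (540,140), with the label towards the scanner. I lower it gently.

Emit:
{"name": "apply_moves", "arguments": {"deltas": [0,0,0.08,0,0,0,0,0,0.08,0,0,0,0,0,0.06,0,0,0,0,0,0.03,0,0,0,0,0,0,0,0,0,0,0,0,0,0,0]}}

```text
time: 9.1
position: [0.5955, 0.3152, 0.0261]
eef_rot: [3.142, 0.0, 3.079]
ft_force: [0.2, 0.1, -1.3]
grip_width: 0.338
grasp_force: 59.5
```

Emit:
{"name": "apply_moves", "arguments": {"deltas": [0,0,0.02,0,0,0,0,0,0.02,0,0,0,0,0,0,0,0,0,0,0,0,0,0,0]}}

```text
time: 9.6
position: [0.5955, 0.3152, 0.0249]
eef_rot: [3.142, 0.0, 3.079]
ft_force: [-2.3, -1.6, 4.8]
grip_width: 0.339
grasp_force: 60.4
```

Emit:
{"name": "apply_moves", "arguments": {"deltas": [0,0,0,0,0,0,0,0,0,0,0,0,0,0,0,0,0,0,0,0,0,0,0,0,0,0,0,0,0,0], "grip": 1}}

```text
time: 10.22
position: [0.5955, 0.3151, 0.0244]
eef_rot: [3.142, -0.0, 3.079]
ft_force: [-1.1, 0.9, 0.1]
grip_width: 1.002
grasp_force: 0.0
```

Emit:
{"name": "apply_moves", "arguments": {"deltas": [0,0,-0.3,0,0,0,0,0,-0.7,0,0,0,0,0,-0.9,0,0,0,0,0,-0.9,0,0,0,0,0,-0.9,0,0,0,0,0,-0.5,0,0,0,0,0,0,0,0,0]}}

```text
time: 11.1
position: [0.5963, 0.3155, 0.1949]
eef_rot: [3.14, 0.003, 3.079]
ft_force: [-0.3, -0.2, -1.0]
grip_width: 1.0
grasp_force: 0.0
```

```bash
python3 - <<'E'
from fit import *
a=np.array([.5486,.2128]);w=-.0622;c,q=np.cos(w),np.sin(w)
for p in((-41,-91),(-41,-95)): print(a+np.array([c*p[0]-q*p[1],q*p[0]+c*p[1]])*1e-3)
E
python3 go.py .502 .1245 .14 3.0794
```

```text
[0.50202273 0.12452453]
[0.5017741  0.12053227]
shift shares (in target axes) [ 2.06 -4.91  1.37] turn shares [0.02 0.05 0.  ] t 11.1
```

Emit:
{"name": "apply_moves", "arguments": {"deltas": [0.2,-0.5,0,0,0,0,0.4,-0.9,0,0,0,0,0.4,-1,0.2,0,0,0,0.4,-1,0.3,0,0,0,0.4,-0.9,0.4,0,0,0,0.26,-0.61,0.4,0,0,0,0,0,0,0,0,0]}}

```text
time: 11.98
position: [0.499, 0.1228, 0.1391]
eef_rot: [-3.141, -0.004, 3.078]
ft_force: [0.9, 1.3, -0.0]
grip_width: 1.0
grasp_force: 0.0
```

```bash
python3 go.py .502 .1245 .03 3.0794;  python3 - <<'E'
from h import *
from fit import *
a=np.array([.5486,.2128]);w=-.0622;c,q=np.cos(w),np.sin(w)
for p in((-100,-115,70),(-100,-85,70),(-10,-85,70),(-10,-115,70)):
    X=np.append(a+np.array([c*p[0]-q*p[1],q*p[0]+c*p[1]])*1e-3,p[2]*1e-3)
    print(p,"top crop",((proj("top",X)[0]+.5-[122,150])*3.33).round(),"side crop",((proj("side",X)[0]+.5-[170,130])*3.5).round())
for n in("top","side"): cv2.imwrite(f"pics/{n}4.png",arm.read_camera(n)[:,:,::-1])
b=cv2.imread("pics/side4.png")[110:230,160:280];a=cv2.imread("pics/top4.png")[130:250,120:240]
cv2.imwrite("pics/f.png",cv2.resize(np.hstack([a,b]),None,fx=3.3,fy=3.3,interpolation=cv2.INTER_CUBIC))
E
```

```text
shift shares (in target axes) [-0.07  0.05  2.73] turn shares [-0.01 -0.05 -0.03] t 11.97
(-100, -115, 70) top crop [291. 260.] side crop [ 97. 211.]
(-100, -85, 70) top crop [254. 258.] side crop [ 71. 189.]
(-10, -85, 70) top crop [262. 147.] side crop [175. 133.]
(-10, -115, 70) top crop [298. 149.] side crop [201. 152.]
```

View pics/f.png

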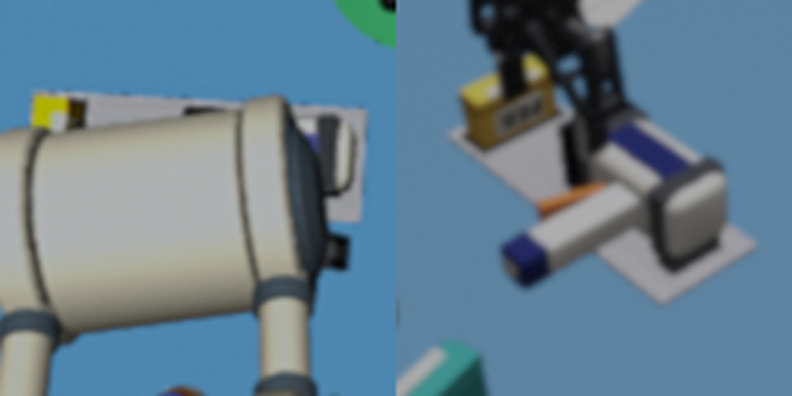

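The case stands on the pad (side half (505,105)) and the predicted grip edges match the picture, so I descend around grip and trigger.

Emit:
{"name": "apply_moves", "arguments": {"deltas": [-0.02,0,0.3,0,0,0,0,0,0.4,0,0,0,0,0,0.3,0,0,0,0,0,0.2,0,0,0,0,0,0,0,0,0]}}

```text
time: 12.7
position: [0.5017, 0.1243, 0.0919]
eef_rot: [-3.141, -0.001, 3.08]
ft_force: [-0.6, -0.2, -0.1]
grip_width: 1.003
grasp_force: 0.0
```

```bash
python3 go.py .502 .1245 .03 3.0794
```

```text
shift shares (in target axes) [-0.01  0.    1.55] turn shares [-0.   -0.01  0.  ] t 12.7
```

Emit:
{"name": "apply_moves", "arguments": {"deltas": [0,0,0.3,0,0,0,0,0,0.4,0,0,0,0,0,0.4,0,0,0,0,0,0.3,0,0,0,0,0,0.15,0,0,0,0,0,0,0,0,0]}}

```text
time: 13.45
position: [0.5017, 0.1242, 0.0303]
eef_rot: [-3.142, -0.0, 3.079]
ft_force: [-0.0, 0.0, 0.4]
grip_width: 1.006
grasp_force: 0.0
```

Emit:
{"name": "apply_moves", "arguments": {"deltas": [0,-0.05,0,0,0,0,0,-0.05,0,0,0,0,0,0,0,0,0,0]}}

```text
time: 13.82
position: [0.5017, 0.12, 0.0308]
eef_rot: [3.142, 0.0, 3.079]
ft_force: [-0.5, -0.4, 0.3]
grip_width: 0.997
grasp_force: 0.0
```

Emit:
{"name": "apply_moves", "arguments": {"deltas": [0,0,0,0,0,0,0,0,0,0,0,0,0,0,0,0,0,0], "grip": 0.53}}

```text
time: 14.2
position: [0.5015, 0.1205, 0.0306]
eef_rot: [3.141, -0.0, 3.079]
ft_force: [-0.8, 5.2, 4.0]
grip_width: 0.536
grasp_force: 2.3
```

Emit:
{"name": "apply_moves", "arguments": {"deltas": [0,0,0,0,0,0,0,0,0,0,0,0], "grip": 0.45}}

```text
time: 14.45
position: [0.5016, 0.1216, 0.0308]
eef_rot: [3.14, 0.0, 3.079]
ft_force: [-2.8, 22.1, 8.4]
grip_width: 0.456
grasp_force: 22.5
```

Emit:
{"name": "apply_moves", "arguments": {"deltas": [0,0,0,0,0,0,0,0,0,0,0,0,0,0,0,0,0,0]}}

```text
time: 14.82
position: [0.5016, 0.1216, 0.0308]
eef_rot: [3.14, 0.0, 3.079]
ft_force: [-3.6, 21.6, 6.7]
grip_width: 0.454
grasp_force: 22.5
```

Run:
```python
from station import arm
import cv2,numpy as np
cv2.imwrite("pics/side5.png",arm.read_camera("side")[:,:,::-1])
b=cv2.imread("pics/side5.png")[110:230,160:280]
cv2.imwrite("pics/g.png",cv2.resize(b,None,fx=4.5,fy=4.5,interpolation=cv2.INTER_CUBIC))
```

```text
(no output)
```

View pics/g.png

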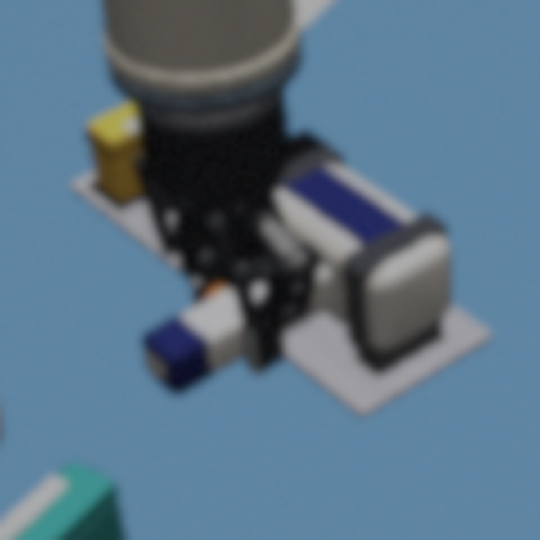

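The fingers straddle the grip, the orange trigger lies close against it at (215,290), and the case still stands on the pad at (118,150). It has been held for about 0.5 s under 22 N, so I release.

Emit:
{"name": "apply_moves", "arguments": {"deltas": [0,0,0,0,0,0,0,0,0,0,0,0,0,0.05,0,0,0,0,0,0.05,0,0,0,0,0,0,0,0,0,0,0,0,0,0,0,0], "grip": 1}}

```text
time: 15.62
position: [0.5018, 0.1242, 0.0305]
eef_rot: [-3.142, -0.0, 3.079]
ft_force: [-0.1, 0.3, 0.5]
grip_width: 1.001
grasp_force: 0.0
```

Emit:
{"name": "apply_moves", "arguments": {"deltas": [0,0,-0.4,0,0,0,0,0,-0.7,0,0,0,0,0,-0.9,0,0,0,0,0,-0.9,0,0,0,0,0,-0.8,0,0,0,0,0,-0.5,0,0,0,0,0,0,0,0,0]}}

```text
time: 16.5
position: [0.5025, 0.1243, 0.2007]
eef_rot: [3.141, 0.003, 3.079]
ft_force: [-0.6, 0.7, 0.6]
grip_width: 1.002
grasp_force: 0.0
```

```bash
python3 go.py .5955 .3151 .195 3.0794
```

```text
shift shares (in target axes) [-2.02  4.91  0.14] turn shares [ 0.01  0.05 -0.  ] t 16.5
```

Emit:
{"name": "apply_moves", "arguments": {"deltas": [-0.2,0.5,0,0,0,0,-0.4,0.9,0,0,0,0,-0.4,1,0,0,0,0,-0.4,1,0,0,0,0,-0.4,0.9,0,0,0,0,-0.22,0.61,0.2,0,0,0,0,0,0.6,0,0,0,0,0,0.8,0,0,0,0,0,0.8,0,0,0,0,0,0,0,0,0,0,0,0,0,0,0]}}

```text
time: 17.88
position: [0.595, 0.3159, 0.1031]
eef_rot: [3.141, 0.0, 3.08]
ft_force: [1.8, -0.3, -0.5]
grip_width: 1.001
grasp_force: 0.0
```

```bash
python3 go.py .5955 .3151 .0255 3.0794
```

```text
shift shares (in target axes) [-0.01 -0.02  1.94] turn shares [0.   0.01 0.  ] t 17.88
```

Emit:
{"name": "apply_moves", "arguments": {"deltas": [-0.01,-0.02,0.4,0,0,0,0,0,0.6,0,0,0,0,0,0.5,0,0,0,0,0,0.3,0,0,0,0,0,0.14,0,0,0,0,0,0,0,0,0]}}

```text
time: 18.62
position: [0.5951, 0.3144, 0.0249]
eef_rot: [3.142, -0.0, 3.079]
ft_force: [0.1, -0.5, 0.5]
grip_width: 1.002
grasp_force: 0.0
```

Emit:
{"name": "apply_moves", "arguments": {"deltas": [0,0,0,0,0,0,0,0,0,0,0,0,0,0,0,0,0,0,0,0,0,0,0,0,0,0,0,0,0,0,0,0,0,0,0,0], "grip": 0}}

```text
time: 19.38
position: [0.5953, 0.3145, 0.0254]
eef_rot: [3.141, 0.001, 3.079]
ft_force: [-0.5, 0.4, 5.4]
grip_width: 0.342
grasp_force: 59.9
```

Emit:
{"name": "apply_moves", "arguments": {"deltas": [0,0,-0.2,0,0,0,0,0,-0.4,0,0,0,0,0,-0.7,0,0,0,0,0,-0.9,0,0,0,0,0,-0.9,0,0,0,0,0,-0.8,0,0,0,0,0,-0.5,0,0,0.18,0,0,0,0,0,0]}}

```text
time: 20.38
position: [0.5958, 0.3147, 0.2033]
eef_rot: [3.14, 0.003, 3.067]
ft_force: [0.1, 0.6, -0.9]
grip_width: 0.34
grasp_force: 59.2
```

```bash
python3 go.py .546 -.140 .1 3.0666
```

```text
shift shares (in target axes) [  0.39 -11.43   2.58] turn shares [0.02 0.05 0.01] t 20.38
```

Emit:
{"name": "apply_moves", "arguments": {"deltas": [0,-0.5,0,0,0,0,0.04,-1,0,0,0,0,0.04,-1,0,0,0,0,0.04,-1,0,0,0,0,0.04,-1,0,0,0,0,0.04,-1,0,0,0,0,0.04,-1,0,0,0,0,0.04,-1,0,0,0,0,0.04,-1,0,0,0,0,0.04,-1,0,0,0,0,0.03,-1,0,0,0,0,0,-0.8,0,0,0,0]}}

```text
time: 21.88
position: [0.5441, -0.1371, 0.1999]
eef_rot: [3.141, -0.002, 3.066]
ft_force: [-0.4, -0.5, -1.3]
grip_width: 0.346
grasp_force: 59.4
```

Emit:
{"name": "apply_moves", "arguments": {"deltas": [0,-0.13,0.3,0,0,0,0,0,0.7,0,0,0,0,0,0.8,0,0,0,0,0,0.7,0,0,0,0,0,0.3,0,0,0,0,0,0,0,0,0,0,0,0,0,0,0]}}

```text
time: 22.75
position: [0.5457, -0.1405, 0.0897]
eef_rot: [-3.141, 0.001, 3.067]
ft_force: [0.1, 0.5, -0.9]
grip_width: 0.342
grasp_force: 59.4
```

```bash
python3 go.py .546 -.140 .0294 3.0666
```

```text
shift shares (in target axes) [-0.01  0.01  1.51] turn shares [-0.    0.02  0.01] t 22.75
```

Emit:
{"name": "apply_moves", "arguments": {"deltas": [0,0,0.3,0,0,0,0,0,0.4,0,0,0,0,0,0.2,0,0,0,0,0,0.1,0,0,0,0,0,0.1,0,0,0,0,0,0.08,0,0,0,0,0,0,0,0,0,0,0,0,0,0,0]}}

```text
time: 23.75
position: [0.5455, -0.1404, 0.0419]
eef_rot: [-3.141, 0.0, 3.067]
ft_force: [0.0, -0.7, -1.1]
grip_width: 0.342
grasp_force: 59.4
```

Emit:
{"name": "apply_moves", "arguments": {"deltas": [0,0,0.07,0,0,0,0,0,0.08,0,0,0,0,0,0.08,0,0,0,0,0,0.05,0,0,0,0,0,0,0,0,0,0,0,0,0,0,0]}}

```text
time: 24.5
position: [0.5454, -0.1404, 0.0305]
eef_rot: [-3.142, 0.0, 3.067]
ft_force: [-0.2, 0.5, -0.8]
grip_width: 0.342
grasp_force: 59.4
```

Emit:
{"name": "apply_moves", "arguments": {"deltas": [0,0,0.025,0,0,0,0,0,0.015,0,0,0,0,0,0,0,0,0,0,0,0,0,0,0]}}

```text
time: 25.0
position: [0.5454, -0.1404, 0.0294]
eef_rot: [-3.141, 0.0, 3.067]
ft_force: [-1.7, 0.6, 8.7]
grip_width: 0.337
grasp_force: 60.6
```

Emit:
{"name": "apply_moves", "arguments": {"deltas": [0,0,0,0,0,0,0,0,0,0,0,0,0,0,0,0,0,0,0,0,0,0,0,0], "grip": 0.55}}

```text
time: 25.5
position: [0.5453, -0.1404, 0.0288]
eef_rot: [3.142, -0.0, 3.067]
ft_force: [-0.4, -0.0, 0.4]
grip_width: 0.551
grasp_force: 0.0
```

Emit:
{"name": "apply_moves", "arguments": {"deltas": [0,0,-0.2,0,0,0,0,0,-0.5,0,0,0,0,0,-0.8,0,0,0,0,0,-0.9,0,0,0,0,0,-0.9,0,0,0,0,0,-0.9,0,0,0,0,0,-0.5,0,0,0]}}

```text
time: 26.38
position: [0.5457, -0.1405, 0.2194]
eef_rot: [-3.141, 0.002, 3.067]
ft_force: [-0.0, -0.1, -0.8]
grip_width: 0.548
grasp_force: 0.0
```

Emit:
{"name": "apply_moves", "arguments": {"deltas": [0,0.5,0,0,0,0,0.5,1,0,0,0,0,0.5,1,0,0,0,0,0.5,1,0,0,0,0,0.5,1,0,0,0,0,0,1,0,0,0,0,0,1,0,0,0,0,0,1,0,0,0,0,0,1,0,0,0,0,0,1,0,0,0,0,0,0.5,0,0,0,0,0,0,0,0,0,0]}}

```text
time: 27.88
position: [0.4947, 0.2655, 0.2162]
eef_rot: [-3.141, -0.001, 3.069]
ft_force: [0.5, 0.5, 0.3]
grip_width: 0.55
grasp_force: 0.0
```

Run:
```python
from station import arm
import cv2,numpy as np
for n in("top","side"): cv2.imwrite(f"pics/{n}6.png",arm.read_camera(n)[:,:,::-1])
b=cv2.imread("pics/side6.png")[180:310,260:390];a=cv2.imread("pics/top6.png")[150:280,240:370]
cv2.imwrite("pics/z.png",cv2.resize(np.hstack([a,b]),None,fx=3,fy=3,interpolation=cv2.INTER_CUBIC))
```

```text
(no output)
```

View pics/z.png

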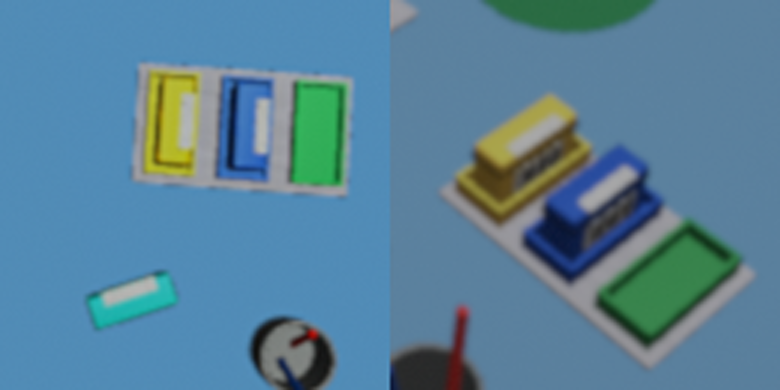

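The yellow case stands upright in the yellow bay (top (175,122), side (530,140)). The blue case and the pot have not moved, and the green bay is empty.

```bash
python3 -c "
from station import arm
print(arm.sign_off())"
```

```text
the job is handed in; nothing more can be done
None
```

The yellow case was scanned on the pad (trigger held fully in for about half a second), then set down upright in the yellow bay and released, and the job was handed in at about 28 s of the 69 s.

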